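# Pump a trigger clamp tight on a glued brush

## Robot

A 6-joint arm with a two-finger parallel gripper is mounted at the origin on the work surface. World frame = base frame: x ahead of the robot, y to its left, z up, the work surface at z = 0. Lengths are in m, angles in rad, forces in N, time in s.
With the tool pointing down it reaches from about 0.35 to 0.775 m from the base axis. Payload 5.5 kg.
Tool frame: the origin (TCP) lies on the centre line of the jaws, within the pads' length; the fingertips stand 11 mm ahead of it and the grasp point (between the pads) lies 8 mm behind it (env.tip_extent is the distance from the TCP to the fingertips, in m); z points along the fingers, y is the line along which they close (so a half turn about z gives the same grasp; the last joint's range is limited). The gripper opens to 85 mm and grips with 20 to 120 N. Pads are 22 mm wide; open, the fingers measure 114 mm over their backs; the gripper's body (76 mm by 85 mm) begins 54 mm behind the grasp point. The pads swing forward as they close: fully open they stand 13 mm farther back than shut.
Start: joints at [1.022, 0.313, 0.046, 1.304, 0, 1.431], TCP at [0.229, 0.528, 0.242] pointing down, gripper open.
Joint ranges: [-2.76, 2.76], [-0.86, 1.69], [-1.03, 1.26], [-2.2, 2.34], [-1.47, 1.5], [-3.14, 3.14]. Speed limits (rad/s): [2.57, 2.57, 3.14, 3.14, 3.14, 3.14].

## Interface

Orientations are given as a unit quaternion [w, x, y, z].
In Python, from workcell import env gives the robot as it stands.
- The arm moves only by the shell command python3 -m jog 'ROWS' [FORCE]. ROWS is JSON, a list of rows, each a list of 5 numbers: the gripper's target within -1 to 1 (shut at 1, half-way at 0, fully open at -1), then the shift along the tool's x, y, z in m, then the turn about the tool's z in degrees. In form: [[fingers, tx, ty, tz, turn], ...]. A call has 1 to 5 rows; each row shifts and turns the commanded pose from where the row before left it, along the tool's axes as they then stand; what a row does not reach is not made up. A row lasts 1/12 s, in which the tool goes at most 41.7 mm and 7.16 degrees, less where a joint would pass 70% of its speed; a pose out of reach is approached as far as the arm can. A call is refused whole if a number of a shift passes 0.0417 or a number of a turn 7.16, either way. A call with a gripper value outside its range is refused whole. The fingers move at their own pace and stop on an object; FORCE is the grip in N (left out, the last holds). Time passes only in rows, so rows that do not move let the fingers close. It gives the time, the measured TCP pose, the force, the opening and the grip force at its end, in the units of the state.
- env.get_state(): the state, without advancing time (a new reading comes with each control period).
- env.read_camera(name): name is "side" or "top" or "wrist"; returns a dict with "img" (384x512x3 uint8, red, green, blue), "fov_y" (degrees; the focal length in pixels is half the picture's height over the tangent of half this angle, whatever the lens; pixels are square), "cx", "cy" (the principal point, pixels), "T" (4x4, takes a point from camera to world coordinates). Camera axes: x right, y up, looking along -z (the intrinsics and any distortion apply to the point x, -y, -z); pixel columns grow to the right and rows downward; lengths in m; the calibration is good to about 2 mm. A picture is of the moment at which its call begins. There is no depth.
- env.hand_in(): hands the job in; it is judged then, once.
The state is a dict: "clock": time; "joint_pos": joint angles; "qvel": joint speeds; "tau": joint torques, N m; "tcp_pos": TCP position; "orientation": TCP orientation; "wrist_force": force on the tool from outside, world axes, zero at the start; "ft_torque": the same for the moment, N m; "finger_gap": finger opening in m; "grip_force": force on a finger pad.
Only numpy, scipy, OpenCV 4.12 (cv2) and the standard library are available. Lean on these libraries where they do the work, as an engineer would, in place of code of your own. Each camera call takes 0.05 s, during which the arm holds its last target. There are 200 camera calls.

## Task

The split bamboo brush has just been glued and its two halves stand in the open trigger clamp that lies on the plywood. Close the clamp on them by pumping its trigger (squeeze it to its stop, let it spring back, and again) until the jaws bite and the halves are held firmly together, ends even; do not crush the light brush with a hard last squeeze. Then let go with the clamp lying flat on the plywood and everything else left where it is.

Things in the scene. Friction and masses are not known exactly. Their poses are not given: they have to be found in the camera images.
- clamp: One-handed trigger bar clamp, loose, lying on its side, 36 mm tall, about 0.6 kg. Carries the black housing (x -18 to 28, y -47 to 63 mm), fixed handle, near jaw. Origin: on the plywood under the bar. Axes: y along the steel bar towards the end jaw; handle, trigger and both jaws stick out from the bar to -x; z up. It slides on the plywood: even closing on handle and trigger shifts it 15 mm to +y.
- trigger (a joint): Trigger: 0 at rest, 0.28 rad at its stop (outer end squeezed to -y). A full stroke ratchets the end jaw in 5 mm (first to 7.5); a short one may catch no tooth. Free pull at trigger_grip: 2 N, 9 at the stop (pads feel up to 13, rubbing). Once bitten it climbs when the ratchet catches, stalling early: 20 N presses the brush with 45 N, 26 with 60, 35 with 90; 50 crushes it (bears 100).
- trigger_grip (a point): Where a finger pulls: middle of the trigger, 110 mm from its pivot, 18 mm above the plywood. Trigger: a bar 11 mm thick along y, z 8 to 28 mm, reaching 40 to 132 mm from the pivot. At rest this point is at x -94, y 15 mm of the clamp, at the stop y -15. Handle back to trigger front here: 65 mm at rest, 34 mm at the stop. Free room for a finger: 28 mm or more on both sides.
- handle_grip (a point): Middle of the handle behind the trigger_grip, 18 mm above the plywood: x -95, y -33 mm of the clamp. Handle: straight black grip, x -14 to -130, front face y -22, back face y -44, z 0 to 34 mm.
- pivot (a point): Trigger's pivot pin, upright, at x 15, y 0 mm of the clamp, 18 mm above the plywood.
- near_pad (a point): Middle of the near jaw's flat soft pad face (32 x 34 mm), 17 mm above the plywood, at x -60, y 76 mm of the clamp; faces +y. The near jaw's arm is y 52 to 68 mm and ends at x -78.
- bar: Steel bar (21 x 6 x 345 mm, serrated edge) with the black end jaw; slides along the clamp's y, axes parallel to the clamp's. Origin: on the plywood under the middle of the end jaw's pad face, x -60 of the clamp. Pad faces are (its y in the clamp's frame - 76 mm) apart: 70 to 82 at the start, 54 closed on the brush. Its 18 N friction holds it: on release 12 to 17 N of a squeeze stays.
- brush_near: Half of the split bamboo brush nearer to the clamp's handle: light wooden block 90 (x) x 27 (y) x 24 (z) mm, dark bristle tufts up to 38 mm, 60 g, loose, standing bristles up against the near jaw. Origin: centre of its underside; x along its length.
- brush_far: The other half, same size, standing beside it at the end jaw's side, with its ends even with the first and gaps of a few mm. Origin: centre of its underside; x along its length.
- tackle_box: Red tackle box with a clip-on lid, fixed, 350 x 200 x 155 mm plus a folding handle to 177 mm, long side (its y) roughly along world x. Origin: centre of its underside. A bystander.
- wax_block: Orange wax block, 95 x 42 x 22 mm, loose, a bystander. Origin: centre of its underside.
- groove_scraper: Stainless groove scraper, flat bar 132 x 24 x 4 mm with round ends, loose, a bystander. Origin: centre of its underside.
- cup: Clear plastic cup, 80 mm across, 100 mm tall, 30 g, loose, empty, a bystander. Origin: centre of its underside.
Not all that is in view belongs to the job. Leave any pink or yellow look-alike of the brush_far alone. What is shaped like the brush_near but green is not meant.

How it is judged:
On the way, in this order (a step that is already met when the one before it is completed fails the run):
1. the trigger has been squeezed to its stop (value of joint trigger above 0.262 rad), for 0.05 s.
2. and has been let spring back (value of joint trigger below 0.05 rad), for 0.05 s.
3. the trigger has been squeezed to its stop a second time (value of joint trigger above 0.262 rad), for 0.05 s.
4. and has been let spring back again (value of joint trigger below 0.05 rad), for 0.05 s.
5. the jaws have bitten: end jaw on the far half and the halves on each other, each with more than 6 N (contact force between bar and brush_far above 6 N and contact force between brush_far and brush_near above 6 N), for 0.2 s.
At the end, for the whole second after the job is handed in: The clamp lies flat and at rest on the plywood, its trigger sprung back (under 0.05 rad), and holds the two brush halves upright, closed along the split (within 0.06 rad) with ends even within 6 mm; near jaw, halves and end jaw each press with more than 6 N (all of step 5 and contact force between brush_near and clamp above 6 N and value of joint trigger below 0.05 rad and x of brush_far in the frame of brush_near between -0.006 and 0.006 m and angle between the x axis of brush_far and the x axis of brush_near, either way round below 0.06 rad and angle between each of brush_near, brush_far's own z axis and vertical below 0.1 rad and angle between clamp's own z axis and vertical below 0.06 rad and height (world z) of clamp below 0.01 m and linear speed of clamp below 0.01 m/s); the robot touches nothing.
It fails at once if the brush is crushed: more than 100 N from the end jaw (contact force between bar and brush_far above 100 N).
It fails at once if the wax block, scraper or cup is shifted more than 20 mm (distance of any of wax_block, groove_scraper, cup from where it was at the start of the episode above 0.02 m).
It fails at once if the cup is tipped (angle between cup's own z axis and vertical above 0.5 rad).
It also fails if it takes over 64 s, if anything falls off the work surface, if the arm or the gripper's body presses on something with over 40 N, if the wrist force passes 120 N, or if a joint passes its speed limit or range.

## Working session

There is one attempt and no reset: what is moved stays moved. The work goes in short steps, Python scripts to look and compute and a shell command to move; the robot and the scene stay as the last step left them, time stands still between calls to the robot, and variables do not carry over. Pictures are saved under pics/ and viewed, at most 10 in all, crops included, and the job is handed in when it is done.

```bash
mkdir -p pics
cat > h.py <<'E'
import numpy as np, cv2
from workcell import env
def shot(n,f):
    c=env.read_camera(n); cv2.imwrite(f'pics/{f}.png',c['img'][:,:,::-1]); 
    np.savez(f'pics/{f}.npz',**{k:c[k] for k in('fov_y','cx','cy','T')}); print(n,{k:v for k,v in c.items() if k not in('img','T')}); return c
def p2w(f,u,v,z):
    c=np.load(f'pics/{f}.npz'); fl=192/np.tan(np.radians(c['fov_y'])/2); T=c['T']
    d=T[:3,:3]@np.array([(u-c['cx'])/fl,-(v-c['cy'])/fl,-1]); o=T[:3,3]
    return o+d*(z-o[2])/d[2]
def w2p(f,p):
    c=np.load(f'pics/{f}.npz'); fl=192/np.tan(np.radians(c['fov_y'])/2); T=c['T']
    q=T[:3,:3].T@(np.array(p)-T[:3,3]); return c['cx']+fl*q[0]/-q[2], c['cy']-fl*q[1]/-q[2]
E
python3 - <<'E'
from h import *
a=shot('top','top0');b=shot('side','side0');
cv2.imwrite('pics/both.png',np.vstack([cv2.resize(a['img'],(400,300)),cv2.resize(b['img'],(400,300))])[:,:,::-1])
cv2.imwrite('pics/top0b.png',cv2.resize(a['img'],(800,600))[:,:,::-1])
print(env.get_state())
E
```

```text
top {'fov_y': 56.272803239779904, 'cx': 257.42035688805043, 'cy': 188.356012416264}
side {'fov_y': 44.208159618736154, 'cx': 257.69861135605925, 'cy': 188.97395700030157}
{'clock': 0.1, 'joint_pos': array([ 1.02240868e+00,  3.13978850e-01,  4.50769651e-02,  1.30360329e+00,
       -3.65764693e-05,  1.43120931e+00]), 'qvel': array([ 0.0004415 , -0.00071924,  0.00266597,  0.00080435,  0.00023964,
       -0.00284939]), 'tau': array([ 2.88678792e-03, -4.81726670e+01,  2.99243402e+01,  1.27837146e-02,
       -8.04411889e-05,  7.41923088e-06]), 'tcp_pos': array([0.22834411, 0.52722855, 0.24146117]), 'orientation': array([-2.70931764e-04,  2.02979907e-01,  9.79182530e-01, -8.10536342e-04]), 'wrist_force': array([-0.26205899,  0.14823143, -0.59307523]), 'ft_torque': array([0.01197922, 0.00759276, 0.05386566]), 'grip_force': 0.0, 'finger_gap': 0.08534692876807756}
```

View pics/top0b.png

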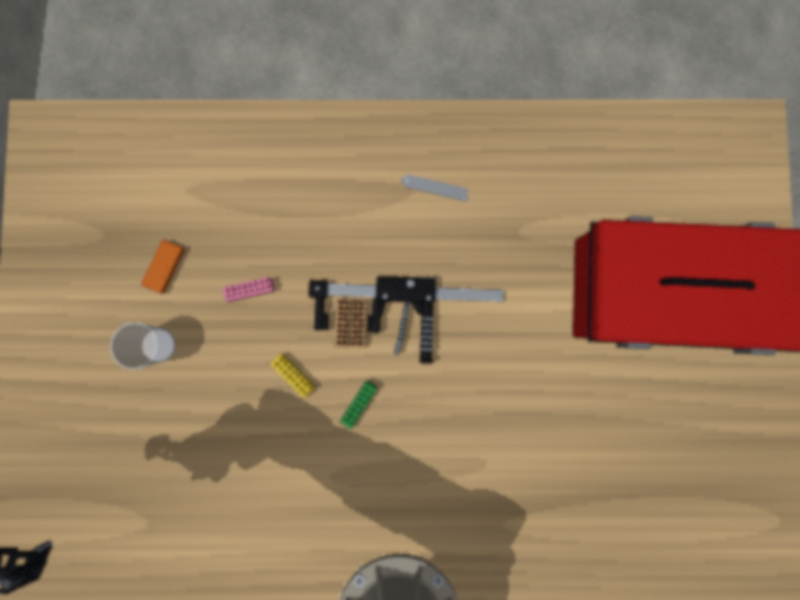

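View pics/side0.png

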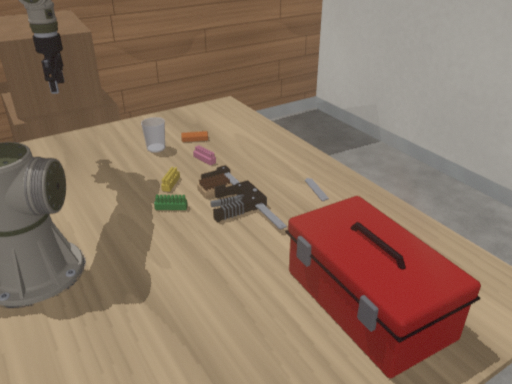

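Top view (800x600 scale) shows the clamp with its bar along image x, at about (310-503, 290). The handle runs to (427,361), the trigger to (400,353), and the brush sits at (351,322). Robot base is at the bottom, so clamp axes ≈ world axes.

Run:
```python
from h import *
import math
s=.64
for n,u,v,z in [('pivot',410,284,.036),('barR',503,296,.02),('barL',330,290,.02),('handle end mid',426,360,.034),('handle root',428,318,.034),('trig tip',399,353,.028),('houseTL',377,277,.036),('houseTR',436,278,.036),('housBR',436,303,.036),('nearjaw end',374,331,.034),('endjaw end',321,328,.034),('brush c',351,322,.05)]:
    print(n,p2w('top0',u*s,v*s,z).round(4))
c=cv2.imread('pics/top0.png'); cv2.imwrite('pics/crop.png',cv2.resize(c[165:245,190:330],(800,457),interpolation=cv2.INTER_CUBIC))
```

```text
pivot [ 0.5958 -0.0238  0.036 ]
barR [ 0.5749 -0.1952  0.02  ]
barL [0.5867 0.1232 0.02  ]
handle end mid [ 0.4587 -0.0521  0.034 ]
handle root [ 0.5342 -0.0562  0.034 ]
trig tip [ 0.4712 -0.0036  0.028 ]
houseTL [0.6087 0.0361 0.036 ]
houseTR [ 0.6067 -0.0711  0.036 ]
housBR [ 0.5612 -0.0707  0.036 ]
nearjaw end [0.5109 0.0414 0.034 ]
endjaw end [0.5166 0.1371 0.034 ]
brush c [0.5267 0.0816 0.05  ]
```

View pics/crop.png

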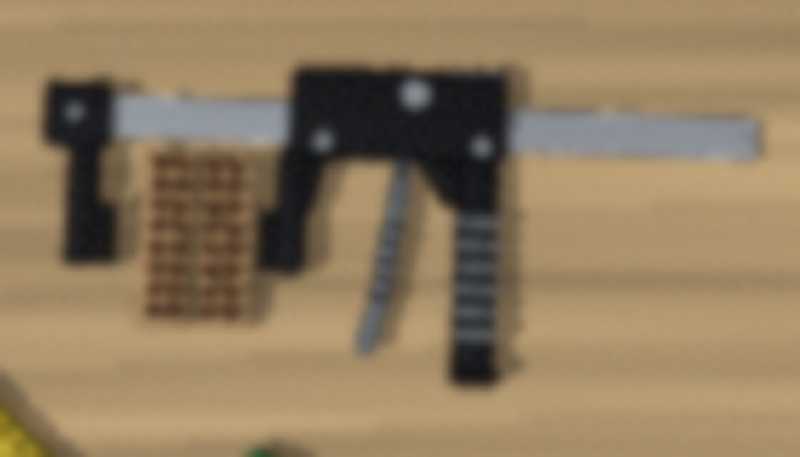

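```bash
python3 -m jog '[[-1,0,0,0,-7.1],[-1,0,0,0,-7.1],[-1,0,0,0,-7.1],[-1,-0.0196,-0.0392,0,0],[-1,-0.0196,-0.0392,0,0]]' 20; python3 -m jog '[[-1,-0.0196,-0.0392,0.005,0],[-1,-0.0196,-0.0392,0.005,0],[-1,-0.0196,-0.0392,0.005,0],[-1,-0.0196,-0.0392,0.005,0],[-1,-0.0196,-0.0392,0.005,0]]'; python3 -m jog '[[-1,-0.0196,-0.0392,0.01,0],[-1,-0.0196,-0.0392,0.01,0],[-1,-0.0196,-0.0392,0.01,0],[-1,-0.0196,-0.0392,0.01,0],[-1,-0.0196,-0.0392,0.01,0]]'; python3 -m jog '[[-1,-0.0196,-0.0392,0.01,0],[-1,-0.0196,-0.0392,0.01,0],[-1,0,0,0,0],[-1,0,0,0,0]]'
```

```text
clock: 0.52
tcp_pos: [0.2625, 0.4519, 0.2411]
orientation: [-0.0, 0.016, 1.0, -0.001]
wrist_force: [1.5, -0.9, 0.2]
finger_gap: 0.0856
grip_force: 0.0
clock: 0.93
tcp_pos: [0.3487, 0.2615, 0.2183]
orientation: [-0.0, 0.018, 1.0, -0.0]
wrist_force: [0.8, 0.9, -0.3]
finger_gap: 0.0855
grip_force: 0.0
clock: 1.35
tcp_pos: [0.4329, 0.0765, 0.1719]
orientation: [0.0, 0.019, 1.0, 0.0]
wrist_force: [0.6, 0.4, 0.3]
finger_gap: 0.0855
grip_force: 0.0
clock: 1.68
tcp_pos: [0.4663, 0.0026, 0.1528]
orientation: [-0.001, 0.021, 1.0, 0.0]
wrist_force: [-0.1, -0.2, -0.6]
finger_gap: 0.0855
grip_force: 0.0
```

```bash
python3 -m jog '[[-1,-0.009,-0.017,0.01,0],[-1,-0.009,-0.017,0.01,0],[-1,0,0,0,0],[-1,0,0,0,0]]'
python3 - <<'E'
from h import *
c=shot('wrist','w0'); cv2.imwrite('pics/w0b.png',cv2.resize(c['img'],(800,600))[:,:,::-1])
print(w2p('w0',[.4834,-.0318,.018]),w2p('w0',[.4834,.0318,.018]))
E
```

```text
clock: 2.02
tcp_pos: [0.4823, -0.0291, 0.1335]
orientation: [-0.001, 0.018, 1.0, 0.001]
wrist_force: [0.2, 0.1, 0.3]
finger_gap: 0.0857
grip_force: 0.0
wrist {'fov_y': 59.58443619317106, 'cx': 251.42313272303807, 'cy': 198.58826516169327}
(np.float64(247.89117950975316), np.float64(198.06483770131186)) (np.float64(330.2923645860567), np.float64(195.11285486815405))
```

View pics/w0b.png

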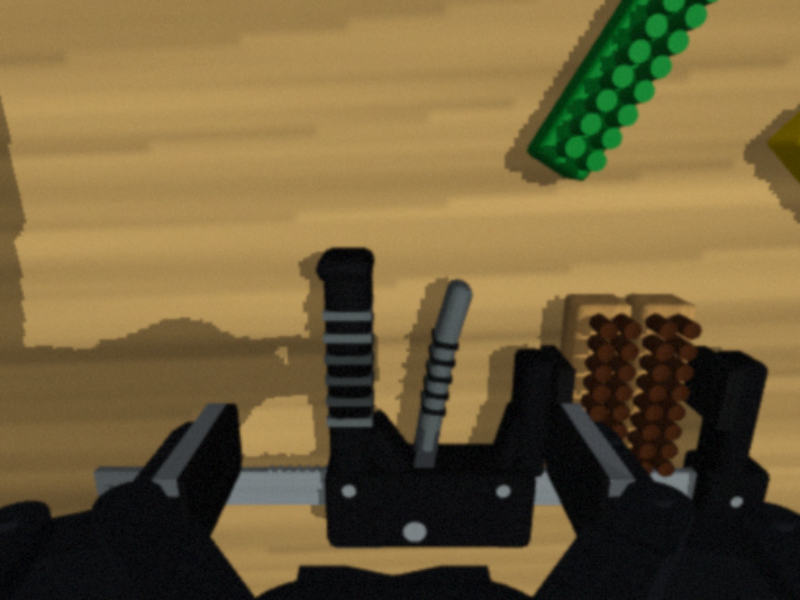

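The wrist view shows the handle at (324-374, 248-430), the trigger with its tip at (458,283) and front edge at (463,309), and the near jaw end at (540,350).

Run:
```python
from h import *
s=.64
f=lambda n,u,v,z:print(n,p2w('w0',u*s,v*s,z).round(4))
f('handle end',348,250,.034);f('handle back',325,335,.034);f('handle front',374,335,.034);f('trig tip',460,281,.028);f('trig front',458,335,.028);f('trig back',436,335,.028)
f('pivot',415,531,.036);f('jaw end',540,348,.034);f('jaw edge r',512,400,.034);f('endjaw inner',694,420,.034);f('near pad',573,375,.034)
```

```text
handle end [ 0.4501 -0.0479  0.034 ]
handle back [ 0.49   -0.0612  0.034 ]
handle front [ 0.4908 -0.0382  0.034 ]
trig tip [0.4677 0.0029 0.028 ]
trig front [0.4945 0.0019 0.028 ]
trig back [ 0.4941 -0.0087  0.028 ]
pivot [ 0.6005 -0.0218  0.036 ]
jaw end [0.5003 0.04   0.034 ]
jaw edge r [0.527  0.0276 0.034 ]
endjaw inner [0.5414 0.118  0.034 ]
near pad [0.5148 0.0566 0.034 ]
```

```bash
python3 -m jog '[[-1,0,0,0.035,0],[-1,0,0,0.035,0],[-1,0,0,0.035,0],[-1,0,0,0.0145,0],[-1,0,0,0,0]]'; python3 -m jog '[[-0.6,0,0,0,0],[-0.6,0,0,0,0],[-0.6,0,0,0,0]]'
```

```text
clock: 2.48
tcp_pos: [0.4795, -0.0279, 0.0115]
orientation: [-0.003, 0.018, 1.0, 0.001]
wrist_force: [0.1, 0.5, 0.2]
finger_gap: 0.0853
grip_force: 0.0
clock: 2.73
tcp_pos: [0.4842, -0.0296, 0.016]
orientation: [0.001, 0.018, 1.0, 0.0]
wrist_force: [-1.3, 2.2, 0.5]
finger_gap: 0.0686
grip_force: 0.8
```

```bash
python3 -m jog '[[-0.45,0,-0.002,0.001,0],[-0.25,0,-0.004,0,0],[-0.05,0,-0.004,0,0],[0.15,0,-0.004,0,0],[0.3,0,-0.002,0,0]]' 20;python3 -m jog '[[0.3,0,0,0,0],[0.3,0,0,0,0],[0.3,0,0,0,0]]'
```

```text
clock: 3.15
tcp_pos: [0.4849, -0.0467, 0.0159]
orientation: [0.003, 0.019, 1.0, 0.0]
wrist_force: [-0.5, 9.6, 12.8]
finger_gap: 0.0342
grip_force: 18.3
clock: 3.4
tcp_pos: [0.4849, -0.0466, 0.0159]
orientation: [0.003, 0.018, 1.0, -0.0]
wrist_force: [-1.3, 3.5, 12.6]
finger_gap: 0.034
grip_force: 21.0
```

```bash
python3 -m jog '[[0.15,0,0.002,0,0],[-0.05,0,0.004,-0.002,0],[-0.25,0,0.004,-0.002,0],[-0.45,0,0.004,0,0],[-0.62,0,0.002,0,0]]' 20;python3 -m jog '[[-0.62,0,0,0,0],[-0.62,0,0,0,0],[-0.62,0,0,0,0]]';python3 - <<'E'
from h import *
c=shot('wrist','w1'); cv2.imwrite('pics/w1b.png',cv2.resize(c['img'],(600,450))[:,:,::-1])
E
```

```text
clock: 3.82
tcp_pos: [0.4833, -0.0297, 0.0176]
orientation: [0.0, 0.018, 1.0, 0.0]
wrist_force: [1.1, 0.5, -0.4]
finger_gap: 0.0689
grip_force: 0.5
clock: 4.07
tcp_pos: [0.4833, -0.03, 0.0173]
orientation: [0.0, 0.018, 1.0, 0.0]
wrist_force: [0.9, 1.8, 2.0]
finger_gap: 0.0691
grip_force: 0.9
wrist {'fov_y': 59.58443619317106, 'cx': 251.42313272303807, 'cy': 198.58826516169327}
```

View pics/w1b.png

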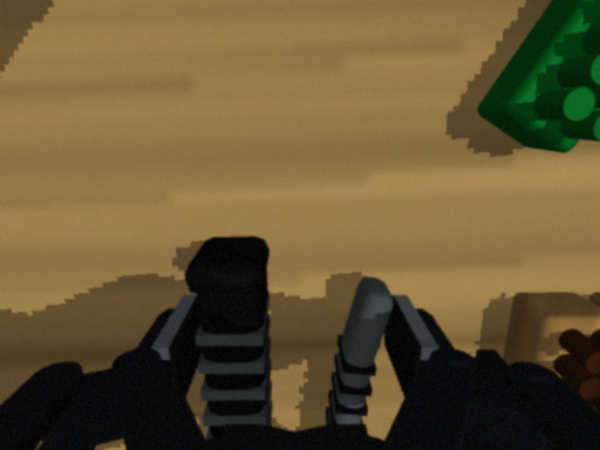

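The wrist picture shows the fingers still straddling the handle and the trigger, which has sprung back to (370,300). I'll pump again.

```bash
python3 -m jog '[[-0.72,0,0,0,0],[-0.72,0,0,0,0],[-0.45,0,-0.002,0,0],[-0.25,0,-0.004,0,0],[-0.05,0,-0.004,0,0]]' 20;python3 -m jog '[[0.15,0,-0.004,0,0],[0.3,0,-0.002,0,0],[0.3,0,0,0,0],[0.3,0,0,0,0]]'; python3 -m jog '[[0.15,0,0.002,0,0],[-0.05,0,0.004,0,0],[-0.25,0,0.004,0,0],[-0.45,0,0.004,0,0],[-0.72,0,0.002,0,0]]';python3 -m jog '[[-0.72,0,0,0,0],[-0.72,0,0,0,0],[-0.72,0,0,0,0]]'
```

```text
clock: 4.53
tcp_pos: [0.4833, -0.0414, 0.0183]
orientation: [0.001, 0.019, 1.0, -0.001]
wrist_force: [0.7, 5.1, 4.8]
finger_gap: 0.0452
grip_force: 4.3
clock: 4.87
tcp_pos: [0.4836, -0.0468, 0.0188]
orientation: [0.001, 0.019, 1.0, -0.0]
wrist_force: [-2.5, 1.5, 13.3]
finger_gap: 0.034
grip_force: 20.9
clock: 5.28
tcp_pos: [0.4827, -0.0296, 0.0169]
orientation: [-0.0, 0.018, 1.0, 0.0]
wrist_force: [0.1, 1.1, 0.3]
finger_gap: 0.072
grip_force: 0.0
clock: 5.53
tcp_pos: [0.4827, -0.0298, 0.017]
orientation: [-0.0, 0.018, 1.0, 0.0]
wrist_force: [-0.2, 1.6, -0.7]
finger_gap: 0.0734
grip_force: 0.7
```

```bash
python3 -m jog '[[-0.6,0,-0.001,0,0],[-0.45,0,-0.002,0,0],[-0.25,0,-0.004,-0.001,0],[-0.05,0,-0.003,-0.001,0]]' 20;python3 -m jog '[[0.15,0,-0.004,-0.001,0],[0.3,0,-0.002,0,0],[0.3,0,0,0,0],[0.3,0,0,0,0]]'; python3 -m jog '[[0.15,0,0.002,0.001,0],[-0.05,0,0.004,0.001,0],[-0.25,0,0.004,0.001,0],[-0.45,0,0.004,0,0],[-0.72,0,0.002,0,0]]';python3 -m jog '[[-0.72,0,0,0,0],[-0.72,0,0,0,0],[-0.72,0,0,0,0]]'
python3 - <<'E'
from h import *
shot('top','top1'); c=cv2.imread('pics/top1.png'); cv2.imwrite('pics/crop1.png',cv2.resize(c[165:245,190:330],(800,457),interpolation=cv2.INTER_CUBIC))
E
```

```text
clock: 5.87
tcp_pos: [0.4828, -0.0418, 0.0201]
orientation: [0.0, 0.019, 1.0, -0.002]
wrist_force: [-0.4, 2.5, -0.1]
finger_gap: 0.0454
grip_force: 5.7
clock: 6.2
tcp_pos: [0.4832, -0.0471, 0.0214]
orientation: [0.001, 0.019, 1.0, -0.001]
wrist_force: [-2.4, -0.1, 9.0]
finger_gap: 0.0342
grip_force: 20.9
clock: 6.62
tcp_pos: [0.4829, -0.0296, 0.017]
orientation: [-0.0, 0.018, 1.0, 0.0]
wrist_force: [0.0, 0.0, 0.3]
finger_gap: 0.0722
grip_force: 0.0
clock: 6.87
tcp_pos: [0.4828, -0.0297, 0.017]
orientation: [-0.0, 0.018, 1.0, 0.0]
wrist_force: [-0.3, 1.9, 0.2]
finger_gap: 0.0732
grip_force: 0.7
top {'fov_y': 56.272803239779904, 'cx': 257.42035688805043, 'cy': 188.356012416264}
```

View pics/crop1.png

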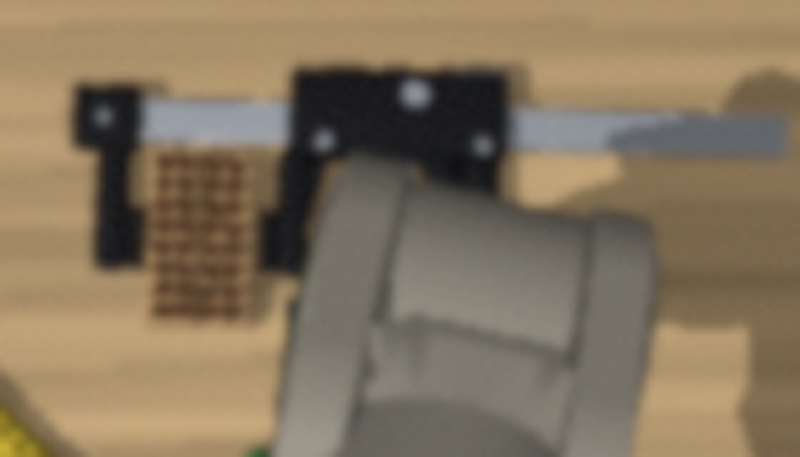

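The end jaw has moved in about 15 mm and almost touches the far half. Its pad face is at crop column 140, and the brush edge is at 150.

```bash
python3 -m jog '[[-0.6,0,-0.001,0,0],[-0.45,0,-0.002,0,0],[-0.25,0,-0.004,-0.001,0],[-0.05,0,-0.003,-0.001,0]]' 20;python3 -m jog '[[0.15,0,-0.004,-0.001,0],[0.3,0,-0.002,0,0],[0.3,0,0,0,0],[0.3,0,0,0,0]]'; python3 -m jog '[[0.15,0,0.002,0.001,0],[-0.05,0,0.004,0.001,0],[-0.25,0,0.004,0.001,0],[-0.45,0,0.004,0,0],[-0.72,0,0.002,0,0]]';python3 -m jog '[[-0.72,0,0,0,0],[-0.72,0,0,0,0],[-0.72,0,0,0,0]]'
```

```text
clock: 7.25
tcp_pos: [0.4828, -0.0417, 0.0201]
orientation: [0.0, 0.019, 1.0, -0.002]
wrist_force: [-0.7, 2.6, -0.4]
finger_gap: 0.0454
grip_force: 5.5
clock: 7.58
tcp_pos: [0.4832, -0.047, 0.0214]
orientation: [0.001, 0.019, 1.0, -0.001]
wrist_force: [-2.7, -0.6, 9.4]
finger_gap: 0.0338
grip_force: 20.8
clock: 8.0
tcp_pos: [0.4829, -0.0296, 0.017]
orientation: [-0.0, 0.018, 1.0, 0.0]
wrist_force: [0.9, -0.4, 0.9]
finger_gap: 0.0722
grip_force: 0.0
clock: 8.25
tcp_pos: [0.4828, -0.0297, 0.017]
orientation: [-0.0, 0.018, 1.0, 0.0]
wrist_force: [0.0, 1.3, -0.7]
finger_gap: 0.0735
grip_force: 0.7
```

```bash
python3 -m jog '[[-0.6,0,-0.001,0,0],[-0.45,0,-0.002,0,0],[-0.25,0,-0.004,-0.001,0],[-0.05,0,-0.003,-0.001,0]]' 20;python3 -m jog '[[0.1,0,-0.003,-0.001,0],[0.3,0,0,0,0],[0.3,0,0,0,0],[0.3,0,0,0,0]]'
```

```text
clock: 8.58
tcp_pos: [0.4826, -0.0405, 0.02]
orientation: [-0.0, 0.018, 1.0, -0.0]
wrist_force: [-2.1, 3.7, 5.0]
finger_gap: 0.0471
grip_force: 19.5
clock: 8.92
tcp_pos: [0.4825, -0.0443, 0.0208]
orientation: [-0.0, 0.019, 1.0, -0.001]
wrist_force: [-2.6, -1.2, 7.0]
finger_gap: 0.0417
grip_force: 19.3
```

```bash
python3 -m jog '[[0.0,0,0.002,0.001,0],[-0.2,0,0.004,0.001,0],[-0.35,0,0.004,0.001,0],[-0.5,0,0.003,0,0],[-0.75,0,0.001,0,0]]';python3 -m jog '[[-0.75,0,0,0,0],[-0.9,0,0.001,0,0],[-0.9,0,0,0,0],[-0.9,0,0,0,0]]'
python3 - <<'E'
from h import *
c=shot('top','top2')['img'][:,:,::-1]; w=shot('wrist','w2')['img'][:,:,::-1]
cv2.imwrite('pics/fin.png',np.vstack([cv2.resize(c[165:245,190:330],(525,300),interpolation=cv2.INTER_CUBIC),cv2.resize(w,(525,300))]))
E
```

```text
clock: 9.33
tcp_pos: [0.4832, -0.0289, 0.0171]
orientation: [0.0, 0.019, 1.0, 0.0]
wrist_force: [0.3, -0.0, 0.4]
finger_gap: 0.074
grip_force: 0.0
clock: 9.67
tcp_pos: [0.4832, -0.0281, 0.0172]
orientation: [-0.0, 0.018, 1.0, 0.0]
wrist_force: [0.0, -0.4, 0.4]
finger_gap: 0.0811
grip_force: 0.0
top {'fov_y': 56.272803239779904, 'cx': 257.42035688805043, 'cy': 188.356012416264}
wrist {'fov_y': 59.58443619317106, 'cx': 251.42313272303807, 'cy': 198.58826516169327}
```

View pics/fin.png

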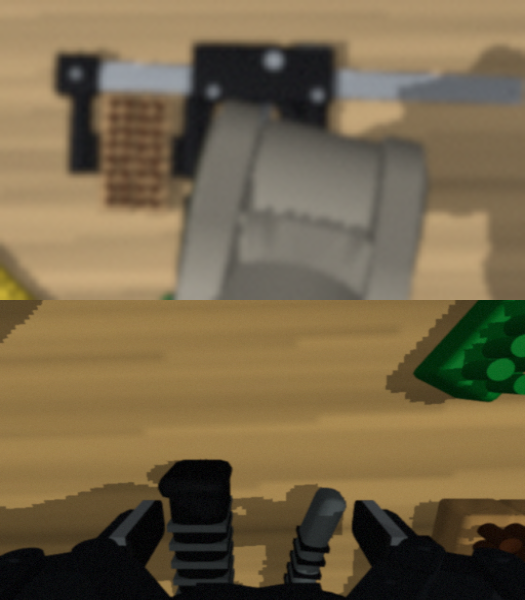

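The jaws look closed on both halves, and the fingers are clear of the trigger. One more gentle 20 N stroke will confirm the bite, since it should stall early.

```bash
python3 -m jog '[[-0.7,0,-0.002,0,0],[-0.55,0,-0.002,0,0],[-0.4,0,-0.002,-0.001,0],[-0.25,0,-0.002,-0.001,0]]' 20;python3 -m jog '[[-0.1,0,-0.001,0,0],[0.0,0,0,0,0],[0.1,0,0,0,0],[0.1,0,0,0,0],[0.1,0,0,0,0]]'
```

```text
clock: 10.1
tcp_pos: [0.4827, -0.0372, 0.0198]
orientation: [-0.0, 0.019, 1.0, -0.001]
wrist_force: [-0.4, 2.7, -2.6]
finger_gap: 0.0537
grip_force: 10.3
clock: 10.52
tcp_pos: [0.4827, -0.0402, 0.0207]
orientation: [-0.0, 0.019, 1.0, -0.003]
wrist_force: [-6.3, -8.9, 14.4]
finger_gap: 0.047
grip_force: 18.0
```

It stalled earlier, at a 47 mm gap against 41.7 mm before, so the bite is firm. Releasing and withdrawing now.

```bash
python3 -m jog '[[0.0,0,0.002,0,0],[-0.2,0,0.003,0.001,0],[-0.4,0,0.003,0.001,0],[-0.6,0,0.002,0,0],[-0.95,0,0,0,0]]';python3 -m jog '[[-0.95,0,0,0,0],[-0.95,0,0,0,0],[-0.95,0,0,0,0],[-0.95,0,0,0,0]]';python3 -m jog '[[-0.95,0,0,-0.015,0],[-0.95,0,0,-0.03,0],[-0.95,0,0,-0.035,0],[-0.95,0,0,-0.035,0],[-0.95,0,0,-0.02,0]]';python3 -m jog '[[-0.95,0.04,0,0,0],[-0.95,0.04,0,0,0],[-0.95,0,0,0,0],[-0.95,0,0,0,0]]'
python3 - <<'E'
from h import *
w=shot('wrist','w3')['img'][:,:,::-1];c=shot('top','top3')['img'][:,:,::-1]
cv2.imwrite('pics/fin2.png',np.vstack([cv2.resize(c[165:245,190:330],(490,280),interpolation=cv2.INTER_CUBIC),cv2.resize(w,(490,320))]))
E
```

```text
clock: 10.93
tcp_pos: [0.4831, -0.0269, 0.0171]
orientation: [-0.0, 0.018, 1.0, 0.0]
wrist_force: [-0.0, 0.2, -1.1]
finger_gap: 0.0785
grip_force: 0.0
clock: 11.27
tcp_pos: [0.4831, -0.0271, 0.0171]
orientation: [-0.0, 0.018, 1.0, 0.0]
wrist_force: [1.0, 0.6, -0.2]
finger_gap: 0.0831
grip_force: 0.0
clock: 11.68
tcp_pos: [0.4845, -0.0274, 0.1559]
orientation: [0.002, 0.018, 1.0, -0.0]
wrist_force: [-0.2, 0.3, 0.2]
finger_gap: 0.0833
grip_force: 0.0
clock: 12.02
tcp_pos: [0.4007, -0.0236, 0.152]
orientation: [-0.001, 0.019, 1.0, 0.0]
wrist_force: [1.3, 0.2, 0.6]
finger_gap: 0.0832
grip_force: 0.0
wrist {'fov_y': 59.58443619317106, 'cx': 251.42313272303807, 'cy': 198.58826516169327}
top {'fov_y': 56.272803239779904, 'cx': 257.42035688805043, 'cy': 188.356012416264}
```

View pics/fin2.png

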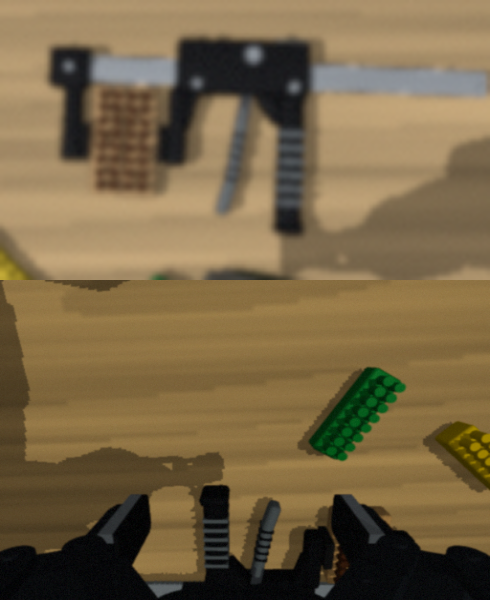

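The clamp lies flat, both jaws meet the brush at (90-160, 90-190) with its ends even, and the trigger has sprung back. The robot is clear.

```bash
python3 -c "
from workcell import env
print(env.hand_in())"
```

```text
the job is handed in; nothing more can be done
None
```

The job is handed in: the clamp is closed on the brush and bitten at about 20 N of trigger pull, it lies flat with its trigger sprung back and the arm clear, and the hand-in gave no verdict.

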